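# Lock the orange T-bolt into the router bed

### The job

Take the T-bolt with the orange grip out of the rack and lock it into the slotted bed at the yellow mark: pass its head lengthways down through the slot until the collar sits on the bed, then turn it a quarter turn so that the head catches crosswise under the slot's lips, and let go. Do not disturb the flat steel plate lying on the bed.

Things in the scene. Friction and masses are not known exactly. Their poses are not given: they have to be found in the camera images.
- orange_bolt_grip (a point): Centre of the orange grip (50 along own x, 16 wide, 32 tall) of an upright T-bolt, 0.14-0.28 kg, hung by its collar on a rack's rails (tops 62 above table), 90 mm from like blue and black ones. Below this point: 46 mm round collar at 30-36 mm, 12 mm neck, T-head at 56-66 mm, 52 long along x, 14 wide. Head lies along the rails' 28 mm gap: lifts straight out, free after 35 mm. Half turn = same.
- yellow_mark_center (a point): Place for the bolt: on the slot's centre line, at the bed's top face (50 mm above table), midway between two yellow patches (14 x 26 mm) at the slot's edges. Own y along the slot, x across, z up. Slot 28 mm wide through 12 mm lips; below, a cavity 72 wide, 30 deep where the head turns freely. Seated, the grip's centre is 36 mm above this point. The other slot has green patches.
- bed: Fixed aluminium T-slot bed, 264 mm (own x) x 356 mm (own y) x 50 mm tall; origin at the centre of its underside. Two slots 340 mm long run along its y, closed at both ends by black plates, centre lines at x = -70 mm and x = +20 mm; the yellow mark is on either of them.
- blank_center (a point): Centre of the loose flat steel plate, 55 (own x) x 140 (own y) x 8 mm, 0.17 kg, that lies on the bed's top near its +x edge; to be left where it is.
There are look-alikes about, which are no part of the job. What is shaped like the part that bears orange_bolt_grip but turquoise is not meant.

How it is judged:
By the outcome, as a careful person would: the job done as asked, in the order asked, and still so for the second after the job is handed in, with the robot touching nothing.
It also fails if it takes over 42 s, if anything falls off the work surface, if the arm or the gripper's body presses on something with over 40 N, if the wrist force passes 120 N, or if a joint passes its speed limit or range.

### The arm

A 7-joint arm with a two-finger parallel gripper is mounted at the origin on the work surface. World frame = base frame: x ahead of the robot, y to its left, z up, the work surface at z = 0. Lengths are in m, angles in rad, forces in N, time in s.
With the tool pointing down it reaches from about 0.4 to 0.85 m from the base axis. Payload 4.5 kg.
Tool frame: the origin (TCP) lies at the very end of the fingers, on their centre line; the grasp point (between the pads) lies 19 mm behind it; z points along the fingers, x is the direction in which the jaws open and shut, and the axes are right-handed (so a half turn about z gives the same grasp; the last joint's range is limited). The gripper opens to 88 mm and grips with 3 to 60 N. Pads are 18 mm wide; open, the fingers measure 123 mm over their backs; the gripper's body (75 mm by 187 mm) begins 45 mm behind the grasp point.
Start: joints at [-1.172, 0.689, -0.195, 1.565, 0.157, 0.902, -0.215], TCP at [0.223, 0.584, 0.239] pointing down, gripper open.
Joint ranges: [-3.01, 3.01], [-0.46, 2.08], [-1.47, 1.51], [0.13, 2.56], [-1, 4.14], [0.04, 2.09], [-2.66, 2.66]. Speed limits (rad/s): [2.57, 2.57, 3.14, 3.14, 3.14, 3.14, 3.14].

### API

Orientations are given as a unit quaternion [x, y, z, w].
In Python, from plant import * gives the robot as it stands.
- The arm moves only by the tool apply_moves, never from a script. Its argument "series" is a list of rows, each an object of numbers: "x", "y", "z": the shift along the tool's x, y, z in units of 80 cm (1.0 is 80 cm); "wx", "wy", "wz": the turn, a rotation vector about the tool's x, y, z in units of pi rad (1.0 is pi rad); "fingers": the opening, from -1 (shut) to 1 (fully open), so that 0 is half open. In form: [{"x": .., "y": .., "z": .., "wx": .., "wy": .., "wz": .., "fingers": ..}, ...]. A call has 1 to 8 rows; each row shifts and turns the pose as measured when the row begins, along the tool's axes as they then stand; what a row does not reach is not made up. A row lasts 1/8 s, in which the tool goes at most 62.5 mm and 10.7 degrees, less where a joint would pass 70% of its speed; a pose out of reach is approached as far as the arm can. A call with a number of a shift or a turn outside -1 to 1 is refused whole. A call with a gripper value outside its range is refused whole. The fingers move at their own pace and stop on an object; "force" is the grip in N (left out, the last holds). Time passes only in rows, so rows that do not move let the fingers close. It gives the time, the measured TCP pose, the force and the opening at its end, in the units of the state.
- get_state(): the state, without advancing time (a new reading comes with each control period).
- snapshot(name): name is "scene" or "top"; returns (picture, depth): 480x640x3 uint8, red, green, blue; 480x640 float32, m along the optical axis (not along the pixel's ray), 0 where there is no reading.
- camera_model(name): a dict with "camera_matrix" (3x3 intrinsics, pixels), "dist_coeffs" ([k1, k2, p1, p2, k3] as OpenCV has them; the pictures are not rectified), "world_from_camera" (4x4, takes a point from camera to world coordinates). Camera axes: x right, y up, looking along -z (the intrinsics and any distortion apply to the point x, -y, -z); pixel columns grow to the right and rows downward; lengths in m; the calibration is good to about 2 mm. A picture is of the moment at which its call begins. camera_model takes no time and is no camera call.
- finish_job(): hands the job in, once; it reports no verdict.
The state is a dict: "clock": time; "q": joint angles; "qd": joint speeds; "joint_torque": joint torques, N m; "tool_pos": TCP position; "eef_rot": TCP orientation; "contact_force": force on the tool from outside, world axes, zero at the start; "moment": the same for the moment, N m; "opening": opening from 0.0 (shut) to 1.0 (fully open).
Only numpy, scipy, OpenCV 4.12 (cv2) and the standard library are available. Lean on these libraries where they do the work, as an engineer would, in place of code of your own. Each camera call takes 0.05 s, during which the arm holds its last target. There are 200 camera calls.

## Working session

There is one attempt and no reset: what is moved stays moved. The work goes in short steps, Python scripts to look and compute and a tool call to move; the robot and the scene stay as the last step left them, time stands still between calls to the robot, and variables do not carry over. Pictures are saved under pics/ and viewed, about 8 in all and at most 12, crops included, and the job is handed in when it is done.

Besides the shell and the picture viewer there is one more tool, called as name(argument=value, ...) on one line, values as JSON. apply_moves: Moves the arm, as the interface text tells. Its arguments: {"type":"object","properties":{"series":{"type":"array","items":{"type":"object","properties":{"x":{"type":"number"},"y":{"type":"number"},"z":{"type":"number"},"wx":{"type":"number"},"wy":{"type":"number"},"wz":{"type":"number"},"fingers":{"type":"number"}}}},"force":{"type":"number"}},"required":["series"]}

```bash
mkdir -p pics; ls; cat > h.py <<'E'
from plant import *
import numpy as np, cv2
def shot(n,tag):
    p,d=snapshot(n); np.savez(f'pics/{tag}.npz',p=p,d=d); cv2.imwrite(f'pics/{tag}.png',p[:,:,::-1]); return p,d
def world(n,d):
    c=camera_model(n);K=np.array(c["camera_matrix"]);D=np.array(c["dist_coeffs"]);T=np.array(c["world_from_camera"])
    h,w=d.shape
    uv=np.stack(np.meshgrid(np.arange(w),np.arange(h)),-1).reshape(-1,1,2).astype(float)
    r=cv2.undistortPoints(uv,K,D).reshape(h,w,2)
    P=np.stack([r[...,0]*d,-r[...,1]*d,-d],-1)
    W=P@T[:3,:3].T+T[:3,3]; W[d<=0]=np.nan
    return W
E
python3 - <<'E'
from h import *
a,_=shot("scene","s0");b,_=shot("top","t0")
print(get_state())
for n in("scene","top"):
    print(np.round(camera_model(n)["world_from_camera"],3))
E
```

```text
pics
{'clock': 0.1, 'q': array([-1.17223582,  0.68989971, -0.19449139,  1.56620161,  0.15731707,
        0.90249118, -0.21509531]), 'qd': array([ 0.0001466 , -0.00053096,  0.00028351, -0.00230758, -0.00211696,
        0.00134539,  0.00278517]), 'joint_torque': array([-3.19685416e-03, -5.28502357e+01, -1.27155393e+00, -1.53836668e+01,
       -5.25781454e-02,  2.02333991e-03,  4.53871598e-05]), 'tool_pos': array([0.22281718, 0.58334937, 0.23799999]), 'eef_rot': array([ 8.23609199e-01,  5.67157157e-01, -6.18750479e-04,  5.14762010e-04]), 'contact_force': array([ 0.33399781, -0.41268759,  0.11703145]), 'moment': array([ 0.07003181, -0.01396963, -0.04319611]), 'opening': 1.0007963178493888}
[[-0.809 -0.456  0.37   0.934]
 [ 0.587 -0.646  0.489  0.51 ]
 [ 0.016  0.613  0.79   0.921]
 [ 0.     0.     0.     1.   ]]
[[-0.001  0.991 -0.135  0.429]
 [-1.    -0.005 -0.031 -0.008]
 [-0.031  0.135  0.99   0.854]
 [ 0.     0.     0.     1.   ]]
```

View pics/t0.png

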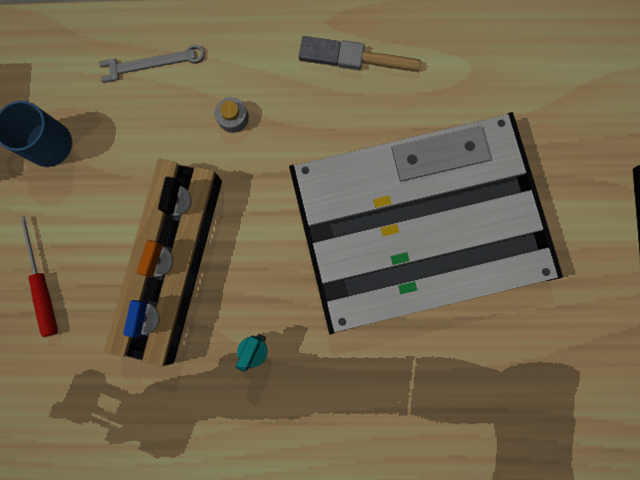

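View pics/s0.png

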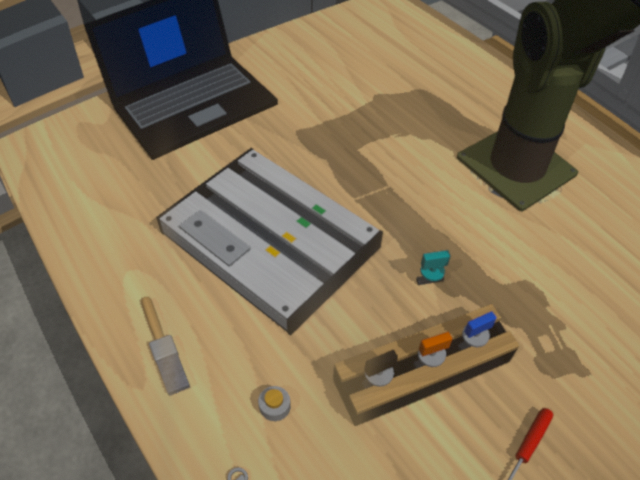

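The top view shows:
- **Rack:** black (172,195), orange (150,260) and blue (134,318) bolts.
- **Bed:** the yellow patches are at (383,202) and (390,230), and the plate is at (440,152).

The things that could be mistaken for the orange grip are the turquoise bolt (252,352), the amber knob (230,110), the blue and black bolts, and the brush handle (390,62). The orange grip at top (150,260), scene (435,344), fits the description. Next I'll measure it.

```bash
cat > m.py <<'E'
from h import *
def comps(p,W,lo,hi,box,minA=25):
    hsv=cv2.cvtColor(p,cv2.COLOR_RGB2HSV); m=cv2.inRange(hsv,lo,hi); k=np.zeros_like(m);k[box[1]:box[3],box[0]:box[2]]=255
    n,l,s,c=cv2.connectedComponentsWithStats(m&k)
    return [(c[i],W[l==i]) for i in range(1,n) if s[i,4]>=minA]
E
python3 - <<'E'
from m import *
o={}
for n,t,ob,yb in(("top","t0",(130,235,175,285),(365,190,405,240)),("scene","s0",(410,325,460,360),(260,228,300,262))):
    f=np.load(f'pics/{t}.npz');p,d=f['p'],f['d'];W=world(n,d)
    for c,P in comps(p,W,(3,150,90),(18,255,255),ob):
        P=P[~np.isnan(P[:,0])];zt=np.percentile(P[:,2],95)
        T=P[(P[:,2]>zt-.004)]
        r=cv2.minAreaRect((T[:,:2]*1000).astype(np.float32))
        print(n,'orange',c,len(P),'ztop',zt,'top rect',r,'med',np.median(T,0))
    ys=[]
    for c,P in comps(p,W,(20,130,90),(32,255,255),yb):
        print(n,'yel',c,len(P),np.nanmean(P,0));ys.append(np.nanmean(P,0))
    if len(ys)==2: print('mid',(ys[0]+ys[1])/2,'dist',np.linalg.norm(ys[0]-ys[1]),'across',np.degrees(np.arctan2(*(ys[0]-ys[1])[1::-1])))
    # bed top plane: points z 45..54
    x0=(280,100,570,340) if n=="top" else (150,140,390,340)
    S=np.zeros(d.shape,bool);S[x0[1]:x0[3],x0[0]:x0[2]]=1
    Q=W[S&(W[...,2]>.044)&(W[...,2]<.056)]
    r=cv2.minAreaRect((Q[:,:2]*1000).astype(np.float32));print('bed',r,np.median(Q[:,2]))
    # rack top
    x0=(100,155,225,370) if n=="top" else (330,300,520,425)
    S=np.zeros(d.shape,bool);S[x0[1]:x0[3],x0[0]:x0[2]]=1
    Q=W[S&(W[...,2]>.056)&(W[...,2]<.067)]
    r=cv2.minAreaRect((Q[:,:2]*1000).astype(np.float32));print('rack',r,np.median(Q[:,2]))
p=np.load('pics/t0.npz')['p'];q=np.load('pics/s0.npz')['p']
a=cv2.resize(p[160:370,90:260],None,fx=2.3,fy=2.3,interpolation=2);b=cv2.resize(q[290:430,330:530],None,fx=2,fy=2,interpolation=2)
im=np.zeros((max(len(a),len(b)),a.shape[1]+b.shape[1],3),np.uint8);im[:len(a),:a.shape[1]]=a;im[:len(b),a.shape[1]:]=b
cv2.imwrite('pics/c1.png',im[:,:,::-1])
E
```

```text
top orange [145.66395664 257.14634146] 368 ztop 0.1171188875702878 top rect ((515.856201171875, 254.38742065429688), (15.408384323120117, 48.53502655029297), 76.33929443359375) med [0.51685816 0.25457547 0.1150164 ]
top yel [381.95774648 201.23239437] 142 [ 0.60598407 -0.08007515  0.05190854]
top yel [389.36241611 229.51006711] 149 [ 0.56265335 -0.09039026  0.05195877]
mid [ 0.58431871 -0.0852327   0.05193365] dist 0.04454160629098971 across 13.390331904795554
bed ((577.3719482421875, -142.15774536132812), (263.5257568359375, 357.082763671875), 13.463574409484863) 0.05106415857345714
rack ((518.0869140625, 252.72381591796875), (92.13886260986328, 301.0159606933594), 76.88654327392578) 0.0630494787141016
scene orange [436.01422764 342.46341463] 492 ztop 0.11515610276532638 top rect ((516.4772338867188, 256.28277587890625), (17.076629638671875, 49.21319580078125), 75.21568298339844) med [0.51649212 0.25629014 0.11337572]
scene yel [288.59375 236.84375] 64 [ 0.56302568 -0.08875011  0.05037316]
scene yel [272.33333333 250.81333333] 75 [ 0.6060968  -0.07843927  0.05057659]
mid [ 0.58456124 -0.08359469  0.05047488] dist 0.044288555470515995 across -166.5372626584469
bed ((576.8836669921875, -140.9728546142578), (266.2655029296875, 361.01922607421875), 13.58362865447998) 0.04956158078108175
rack ((518.408447265625, 254.50213623046875), (92.47914123535156, 302.5335998535156), 76.74344635009766) 0.06146298161105335
```

View pics/c1.png

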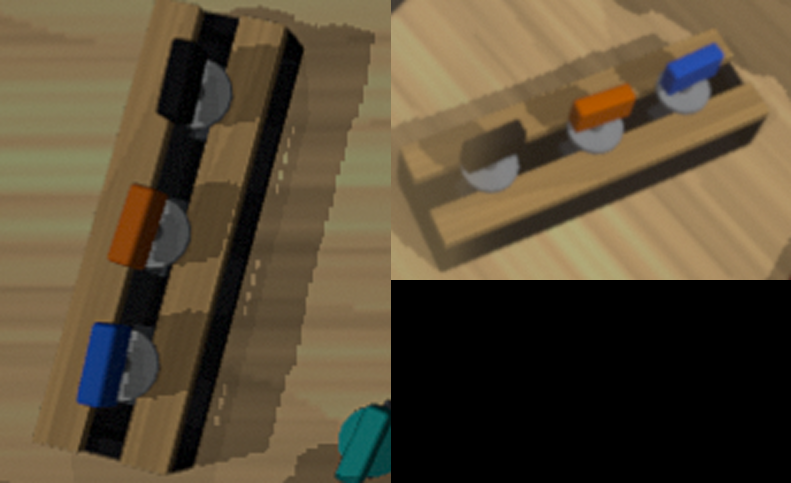

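The crop confirms the orange grip is the middle bolt of the rack, at crop (137,227). Both cameras put its top at z≈0.114, its size at about 49x16 and its axis along the rails (−13.2°). The two mark measurements agree with the bed: its x comes out at 20.5 mm for an expected 20. Next is a move planner.

```bash
cat > plan.py <<'E'
import sys
from h import *
from scipy.spatial.transform import Rotation as R
def go(pos,ang,n,pr=True):
    """rows to bring TCP to pos, tool down, jaw axis at world angle ang deg (mod 180)"""
    s=get_state();p=s["tool_pos"];r=R.from_quat(s["eef_rot"])
    x=r.as_matrix()[:,0];cur=np.degrees(np.arctan2(x[1],x[0]))
    a=ang if ang<-180 else ang+180*round((cur-ang)/180)
    t=R.from_euler('z',a,degrees=True)*R.from_euler('x',180,degrees=True)
    w=(r.inv()*t).as_rotvec()
    print('clock',round(s["clock"],2),'pos',np.round(p,4),'jaw',round(cur,2),'open',round(s["opening"]*88,1),'F',np.round(s["contact_force"],1),'M',np.round(s["moment"],2),'q7',round(s["q"][6],2),'tilt',np.round(R.from_matrix(r.as_matrix()).as_matrix()[2,:2],4))
    for k in range(n):
        q=r*R.from_rotvec(w*k/n)
        print(np.round(q.inv().apply((np.array(pos)-p)/n)/.8,4),np.round(w/n/np.pi,4))
if __name__=="__main__":
    v=[float(i) for i in sys.argv[1:]]; go(v[:3],v[3],int(v[4]))
E
python3 plan.py .5162 .2553 .17 76.8 8
```

```text
clock 0.1 pos [0.2228 0.5833 0.238 ] jaw 69.1 open 88.1 F [ 0.3 -0.4  0.1] M [ 0.07 -0.01 -0.04] q7 -0.22 tilt [-0.0016  0.0001]
[-0.0315  0.0611  0.0107] [ 0.      0.0001 -0.0053]
[-0.0325  0.0606  0.0107] [ 0.      0.0001 -0.0053]
[-0.0336  0.06    0.0107] [ 0.      0.0001 -0.0053]
[-0.0346  0.0594  0.0107] [ 0.      0.0001 -0.0053]
[-0.0356  0.0589  0.0107] [ 0.      0.0001 -0.0053]
[-0.0365  0.0582  0.0106] [ 0.      0.0001 -0.0053]
[-0.0375  0.0576  0.0106] [ 0.      0.0001 -0.0053]
[-0.0385  0.057   0.0106] [ 0.      0.0001 -0.0053]
```

apply_moves(series=[{"x": -0.0315,"y": 0.061,"z": 0.0107,"wx": 0,"wy": 0,"wz": -0.0053,"fingers": 1},{"x": -0.0325,"y": 0.0605,"z": 0.0107,"wx": 0,"wy": 0,"wz": -0.0053,"fingers": 1},{"x": -0.0335,"y": 0.06,"z": 0.0107,"wx": 0,"wy": 0,"wz": -0.0053,"fingers": 1},{"x": -0.0345,"y": 0.0595,"z": 0.0107,"wx": 0,"wy": 0,"wz": -0.0053,"fingers": 1},{"x": -0.0355,"y": 0.059,"z": 0.0107,"wx": 0,"wy": 0,"wz": -0.0053,"fingers": 1},{"x": -0.0365,"y": 0.058,"z": 0.0107,"wx": 0,"wy": 0,"wz": -0.0053,"fingers": 1},{"x": -0.0375,"y": 0.0575,"z": 0.0107,"wx": 0,"wy": 0,"wz": -0.0053,"fingers": 1},{"x": -0.0385,"y": 0.057,"z": 0.0107,"wx": 0,"wy": 0,"wz": -0.0053,"fingers": 1}])

```text
clock: 1.1
tool_pos: [0.521, 0.2526, 0.1642]
eef_rot: [0.779, 0.627, -0.002, -0.002]
contact_force: [0.7, 0.5, -0.5]
opening: 0.997
```

```bash
python3 plan.py .5162 .2553 .14 76.8 4
```

```text
clock 1.1 pos [0.521  0.2526 0.1642] jaw 77.69 open 87.8 F [ 0.7  0.5 -0.5] M [ 0.08 -0.05  0.02] q7 0.54 tilt [-0.     -0.0051]
[ 0.0005 -0.0016  0.0076] [-0.0004  0.      0.0012]
[ 0.0005 -0.0016  0.0076] [-0.0004  0.      0.0012]
[ 0.0005 -0.0016  0.0076] [-0.0004  0.      0.0012]
[ 0.0005 -0.0016  0.0076] [-0.0004  0.      0.0012]
```

apply_moves(series=[{"x": 0.001,"y": -0.003,"z": 0.015,"wx": -0.0008,"wz": 0.002,"fingers": 1},{"x": 0.001,"y": -0.003,"z": 0.02,"wx": -0.0008,"wz": 0.002,"fingers": 1},{"z": 0.02,"fingers": 0.5},{"z": 0.02,"fingers": 0.0},{"fingers": -0.2}])

```text
schema error: expected keys x, y, z, wx, wy, wz, fingers
```

```bash
python3 plan.py .5162 .2553 .081 76.8 2; python3 -c "
from m import *
ps=[]
for n,b in (('top',(110,200,210,300)),('scene',(390,300,480,370))):
    p,d=shot(n,n+'1');W=world(n,d)
    for c,P in comps(p,W,(3,150,60),(18,255,255),b): print(n,c,len(P),np.nanmedian(P,0),np.nanpercentile(P[:,2],95))
    ps.append(cv2.resize(p[b[1]-40:b[1]+120,b[0]-30:b[0]+130],None,fx=2.4,fy=2.4))
cv2.imwrite('pics/c2.png',np.hstack(ps)[:,:,::-1])
"
```

```text
clock 1.1 pos [0.521  0.2526 0.1642] jaw 77.69 open 87.8 F [ 0.7  0.5 -0.5] M [ 0.08 -0.05  0.02] q7 0.54 tilt [-0.     -0.0051]
[ 0.001 -0.003  0.052] [-0.0008  0.      0.0025]
[ 0.001  -0.0032  0.052 ] [-0.0008  0.      0.0025]
top [146.36111111 250.22222222] 144 [0.52242031 0.25377886 0.11542817] 0.25406623775088844
top [140.09302326 271.46511628] 43 [0.49565095 0.26196951 0.11503238] 0.2537197645052679
scene [430.06176471 344.62352941] 340 [0.52937267 0.25683612 0.11083325] 0.16311435879200675
```

View pics/c2.png

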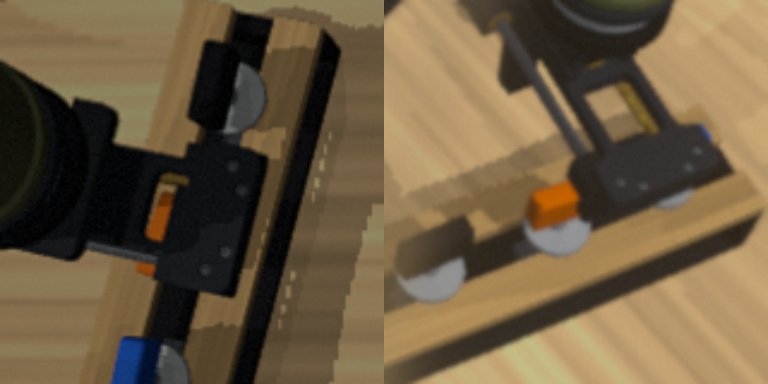

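The pictures show the gripper hovering over the orange grip (left crop (160,215)), clear of the blue and black bolts. That move was refused because every row needs all the keys, so I'm resending it.

apply_moves(series=[{"x": 0.001,"y": -0.003,"z": 0.015,"wx": -0.0008,"wy": 0,"wz": 0.002,"fingers": 1},{"x": 0.001,"y": -0.003,"z": 0.02,"wx": -0.0008,"wy": 0,"wz": 0.002,"fingers": 1},{"x": 0,"y": 0,"z": 0.02,"wx": 0,"wy": 0,"wz": 0,"fingers": 0.5},{"x": 0,"y": 0,"z": 0.02,"wx": 0,"wy": 0,"wz": 0,"fingers": 0},{"x": 0,"y": 0,"z": 0,"wx": 0,"wy": 0,"wz": 0,"fingers": 0}])

```text
clock: 1.82
tool_pos: [0.5165, 0.2508, 0.0982]
eef_rot: [0.785, 0.619, -0.003, 0.002]
contact_force: [-1.2, 0.0, 0.7]
opening: 0.682
```

```bash
python3 plan.py .5162 .2553 .081 76.8 2
```

```text
clock 1.82 pos [0.5165 0.2508 0.0982] jaw 76.47 open 60.0 F [-1.2  0.   0.7] M [-0.01  0.05 -0.02] q7 0.48 tilt [-0.0064 -0.0009]
[ 0.0027 -0.0008  0.0107] [-0.0001  0.001  -0.0009]
[ 0.0027 -0.0008  0.0107] [-0.0001  0.001  -0.0009]
```

apply_moves(series=[{"x": 0.0027,"y": -0.0008,"z": 0.011,"wx": 0,"wy": 0.001,"wz": -0.001,"fingers": 0},{"x": 0.0027,"y": -0.0008,"z": 0.011,"wx": 0,"wy": 0.001,"wz": -0.001,"fingers": -0.3},{"x": 0,"y": 0,"z": 0,"wx": 0,"wy": 0,"wz": 0,"fingers": -0.4}])

```text
clock: 2.2
tool_pos: [0.5165, 0.2563, 0.0799]
eef_rot: [0.783, 0.622, 0.001, -0.001]
contact_force: [0.8, -0.2, 0.1]
opening: 0.346
```

```bash
python3 plan.py .5162 .2553 .081 76.8 1
```

```text
clock 2.2 pos [0.5165 0.2563 0.0799] jaw 76.88 open 30.4 F [ 0.8 -0.2  0.1] M [-0.04  0.01 -0.  ] q7 0.47 tilt [ 0.0015 -0.0001]
[-0.0013 -0.0001 -0.0014] [-0.     -0.0005  0.0005]
```

apply_moves(series=[{"x": -0.001,"y": 0,"z": 0,"wx": 0,"wy": 0,"wz": 0,"fingers": -1},{"x": 0,"y": 0,"z": 0,"wx": 0,"wy": 0,"wz": 0,"fingers": -1},{"x": 0,"y": 0,"z": 0,"wx": 0,"wy": 0,"wz": 0,"fingers": -1},{"x": 0,"y": 0,"z": 0,"wx": 0,"wy": 0,"wz": 0,"fingers": -1}], force=35)

```text
clock: 2.7
tool_pos: [0.5165, 0.2551, 0.0801]
eef_rot: [0.783, 0.622, 0.001, -0.0]
contact_force: [0.4, 1.2, -2.6]
opening: 0.174
```

```bash
python3 plan.py .5162 .2553 .081 76.8 1
```

```text
clock 2.7 pos [0.5165 0.2551 0.0801] jaw 76.85 open 15.3 F [ 0.4  1.2 -2.6] M [ 0.07 -0.   -0.02] q7 0.47 tilt [0.0016 0.0002]
[ 0.0001 -0.0005 -0.0011] [ 0.0001 -0.0005  0.0003]
```

Gripped at about 16 mm. Next I lift straight up, gently at first.

apply_moves(series=[{"x": 0,"y": 0,"z": -0.0125,"wx": 0,"wy": 0,"wz": 0,"fingers": -1},{"x": 0,"y": 0,"z": -0.02,"wx": 0,"wy": 0,"wz": 0,"fingers": -1},{"x": 0,"y": 0,"z": -0.03,"wx": 0,"wy": 0,"wz": 0,"fingers": -1},{"x": 0,"y": 0,"z": -0.04,"wx": 0,"wy": 0,"wz": 0,"fingers": -1},{"x": 0,"y": 0,"z": -0.04,"wx": 0,"wy": 0,"wz": 0,"fingers": -1},{"x": 0,"y": 0,"z": 0,"wx": 0,"wy": 0,"wz": 0,"fingers": -1}])

```text
clock: 3.45
tool_pos: [0.5167, 0.2549, 0.2024]
eef_rot: [0.783, 0.621, 0.002, -0.0]
contact_force: [0.9, -0.5, -2.8]
opening: 0.179
```

```bash
python3 plan.py .584 -.084 .19 13.5 8
```

```text
clock 3.45 pos [0.5167 0.2549 0.2024] jaw 76.85 open 15.7 F [ 0.9 -0.5 -2.8] M [-0.03  0.03 -0.05] q7 0.54 tilt [0.0032 0.0024]
[-0.0492  0.0223  0.0018] [ 0.     -0.0002  0.044 ]
[-0.0456  0.0288  0.0018] [ 0.     -0.0002  0.044 ]
[-0.0412  0.0349  0.0019] [ 0.     -0.0002  0.044 ]
[-0.036   0.0402  0.0019] [ 0.     -0.0002  0.044 ]
[-0.0302  0.0448  0.0019] [ 0.     -0.0002  0.044 ]
[-0.0237  0.0485  0.0019] [ 0.     -0.0002  0.044 ]
[-0.0168  0.0513  0.0019] [ 0.     -0.0002  0.044 ]
[-0.0095  0.0531  0.0019] [ 0.     -0.0002  0.044 ]
```

apply_moves(series=[{"x": -0.049,"y": 0.0225,"z": 0.0,"wx": 0,"wy": 0,"wz": 0.044,"fingers": -1},{"x": -0.0455,"y": 0.029,"z": 0.0,"wx": 0,"wy": 0,"wz": 0.044,"fingers": -1},{"x": -0.041,"y": 0.035,"z": 0.0,"wx": 0,"wy": 0,"wz": 0.044,"fingers": -1},{"x": -0.036,"y": 0.04,"z": 0.0,"wx": 0,"wy": 0,"wz": 0.044,"fingers": -1},{"x": -0.03,"y": 0.045,"z": 0.002,"wx": 0,"wy": 0,"wz": 0.044,"fingers": -1},{"x": -0.0235,"y": 0.0485,"z": 0.002,"wx": 0,"wy": 0,"wz": 0.044,"fingers": -1},{"x": -0.017,"y": 0.051,"z": 0.002,"wx": 0,"wy": 0,"wz": 0.044,"fingers": -1},{"x": -0.0095,"y": 0.053,"z": 0.002,"wx": 0,"wy": 0,"wz": 0.044,"fingers": -1}])

```text
clock: 4.45
tool_pos: [0.5767, -0.0892, 0.189]
eef_rot: [0.994, 0.105, -0.003, -0.003]
contact_force: [-0.3, 0.1, -2.1]
opening: 0.178
```

```bash
python3 plan.py .584 -.084 .15 13.5 2
```

```text
clock 4.45 pos [ 0.5767 -0.0892  0.189 ] jaw 12.02 open 15.6 F [-0.3  0.1 -2.1] M [-0.09 -0.02 -0.07] q7 0.27 tilt [-0.0054 -0.0067]
[ 0.0053 -0.0021  0.0244] [-0.0011  0.0009 -0.0041]
[ 0.0052 -0.0021  0.0244] [-0.0011  0.0009 -0.0041]
```

apply_moves(series=[{"x": 0.005,"y": -0.002,"z": 0.03,"wx": -0.001,"wy": 0.001,"wz": -0.004,"fingers": -1},{"x": 0.005,"y": -0.002,"z": 0.03,"wx": -0.001,"wy": 0.001,"wz": -0.004,"fingers": -1},{"x": 0,"y": 0,"z": 0.028,"wx": 0,"wy": 0,"wz": 0,"fingers": -1},{"x": 0,"y": 0,"z": 0,"wx": 0,"wy": 0,"wz": 0,"fingers": -1}])

```text
clock: 4.95
tool_pos: [0.5809, -0.091, 0.1135]
eef_rot: [0.994, 0.112, -0.003, 0.002]
contact_force: [0.1, -0.4, -3.0]
opening: 0.18
```

```bash
python3 plan.py .584 -.084 .118 13.5 2; python3 -c "
from m import *
ps=[]
for n,b in (('top',(320,130,450,260)),('scene',(220,170,350,300))):
    p,d=shot(n,n+'2')
    ps.append(cv2.resize(p[b[1]:b[3],b[0]:b[2]],(400,400),interpolation=2))
cv2.imwrite('pics/c3.png',np.hstack(ps)[:,:,::-1])
"
```

```text
clock 4.95 pos [ 0.5809 -0.091   0.1135] jaw 12.91 open 15.9 F [ 0.1 -0.4 -3. ] M [-0.07  0.08  0.01] q7 0.26 tilt [-0.0054  0.0025]
[ 0.0029 -0.0038 -0.0028] [ 0.0004  0.0009 -0.0016]
[ 0.0029 -0.0038 -0.0028] [ 0.0004  0.0009 -0.0016]
```

View pics/c3.png

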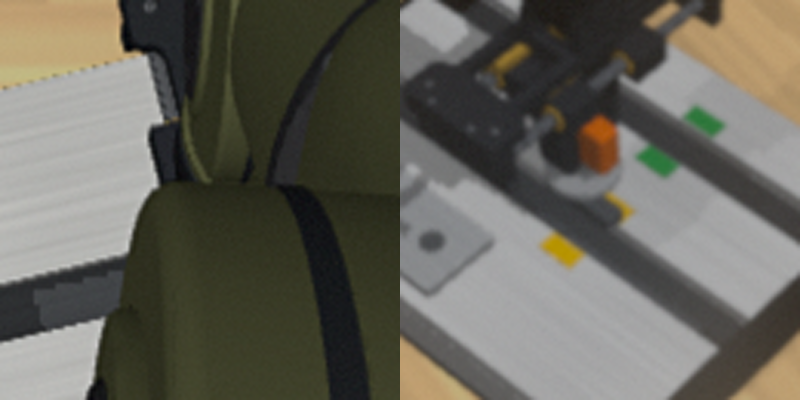

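The scene crop shows the bolt held upright, its head end at crop (610,212) in line with the slot, beside the yellow patches. It's still about 7 mm short along the slot, so I'll correct that and then descend.

apply_moves(series=[{"x": 0.003,"y": -0.004,"z": 0,"wx": 0.0004,"wy": 0.001,"wz": -0.0016,"fingers": -1},{"x": 0.003,"y": -0.004,"z": 0,"wx": 0.0004,"wy": 0.001,"wz": -0.0016,"fingers": -1},{"x": 0,"y": 0,"z": 0,"wx": 0,"wy": 0,"wz": 0,"fingers": -1}])

```text
clock: 5.42
tool_pos: [0.5877, -0.0831, 0.1179]
eef_rot: [0.993, 0.118, 0.005, 0.001]
contact_force: [-0.7, -0.4, -2.7]
opening: 0.178
```

```bash
python3 plan.py .5844 -.0843 .09 13.5 2
```

```text
clock 5.42 pos [ 0.5877 -0.0831  0.1179] jaw 13.55 open 15.7 F [-0.7 -0.4 -2.7] M [-0.07  0.07 -0.02] q7 0.26 tilt [0.0098 0.0023]
[-0.0023  0.0002  0.0174] [ 0.0004 -0.0016  0.0001]
[-0.0022  0.0002  0.0174] [ 0.0004 -0.0016  0.0001]
```

apply_moves(series=[{"x": -0.002,"y": 0,"z": 0.01,"wx": 0.0004,"wy": -0.0015,"wz": 0,"fingers": -1},{"x": -0.002,"y": 0,"z": 0.006,"wx": 0.0004,"wy": -0.0015,"wz": 0,"fingers": -1},{"x": 0,"y": 0,"z": 0,"wx": 0,"wy": 0,"wz": 0,"fingers": -1},{"x": 0,"y": 0,"z": 0,"wx": 0,"wy": 0,"wz": 0,"fingers": -1}])

```text
clock: 5.92
tool_pos: [0.5844, -0.0842, 0.1042]
eef_rot: [0.993, 0.118, -0.0, -0.0]
contact_force: [-0.1, 0.7, -3.0]
opening: 0.179
```

```bash
python3 plan.py .5844 -.0843 .085 13.5 2;python3 plan.py .5844 -.0843 .085 13.5 2
```

```text
clock 5.92 pos [ 0.5844 -0.0842  0.1042] jaw 13.54 open 15.7 F [-0.1  0.7 -3. ] M [-0.09  0.05 -0.03] q7 0.26 tilt [-0.0005 -0.0001]
[0.     0.0001 0.012 ] [-0.      0.0001  0.0001]
[0.     0.0001 0.012 ] [-0.      0.0001  0.0001]
clock 5.92 pos [ 0.5844 -0.0842  0.1042] jaw 13.54 open 15.7 F [-0.1  0.7 -3. ] M [-0.09  0.05 -0.03] q7 0.26 tilt [-0.0005 -0.0001]
[0.     0.0001 0.012 ] [-0.      0.0001  0.0001]
[0.     0.0001 0.012 ] [-0.      0.0001  0.0001]
```

apply_moves(series=[{"x": 0,"y": 0,"z": 0.01,"wx": 0,"wy": 0,"wz": 0,"fingers": -1},{"x": 0,"y": 0,"z": 0.01,"wx": 0,"wy": 0,"wz": 0,"fingers": -1},{"x": 0,"y": 0,"z": 0.01,"wx": 0,"wy": 0,"wz": 0,"fingers": -1},{"x": 0,"y": 0,"z": 0,"wx": 0,"wy": 0,"wz": 0,"fingers": -1}])

```text
clock: 6.42
tool_pos: [0.5842, -0.0842, 0.0782]
eef_rot: [0.993, 0.118, -0.0, -0.0]
contact_force: [0.2, -0.7, -2.2]
opening: 0.179
```

```bash
python3 plan.py .5844 -.0843 .068 13.5 4
```

```text
clock 6.42 pos [ 0.5842 -0.0842  0.0782] jaw 13.53 open 15.8 F [ 0.2 -0.7 -2.2] M [-0.08  0.03  0.02] q7 0.26 tilt [-0.0009 -0.0002]
[0.0001 0.     0.0032] [-0.      0.0001  0.    ]
[0.0001 0.     0.0032] [-0.      0.0001  0.    ]
[0.0001 0.     0.0032] [-0.      0.0001  0.    ]
[0.0001 0.     0.0032] [-0.      0.0001  0.    ]
```

apply_moves(series=[{"x": 0,"y": 0,"z": 0.004,"wx": 0,"wy": 0,"wz": 0,"fingers": -1},{"x": 0,"y": 0,"z": 0.004,"wx": 0,"wy": 0,"wz": 0,"fingers": -1},{"x": 0,"y": 0,"z": 0.0025,"wx": 0,"wy": 0,"wz": 0,"fingers": -1},{"x": 0,"y": 0,"z": 0.002,"wx": 0,"wy": 0,"wz": 0,"fingers": -1}])

```text
clock: 6.92
tool_pos: [0.5846, -0.0842, 0.0681]
eef_rot: [0.993, 0.118, -0.0, 0.0]
contact_force: [-3.3, -0.1, 13.4]
opening: 0.178
```

```bash
python3 plan.py .5844 -.0843 .068 13.5 1
```

```text
clock 6.92 pos [ 0.5846 -0.0842  0.0681] jaw 13.53 open 15.7 F [-3.3 -0.1 13.4] M [ 0.07  0.63 -0.01] q7 0.26 tilt [-0.0001  0.    ]
[-0.0002  0.      0.0001] [0.     0.     0.0002]
```

Seated: there's 13 N on the collar at the expected height. Now the quarter turn, easing the load off slightly first.

apply_moves(series=[{"x": 0,"y": 0,"z": -0.0007,"wx": 0,"wy": 0,"wz": 0.03,"fingers": -1},{"x": 0,"y": 0,"z": 0,"wx": 0,"wy": 0,"wz": 0.05,"fingers": -1},{"x": 0,"y": 0,"z": 0,"wx": 0,"wy": 0,"wz": 0.05,"fingers": -1},{"x": 0,"y": 0,"z": 0,"wx": 0,"wy": 0,"wz": 0.05,"fingers": -1},{"x": 0,"y": 0,"z": 0,"wx": 0,"wy": 0,"wz": 0.05,"fingers": -1}])

```text
clock: 7.55
tool_pos: [0.5851, -0.084, 0.0691]
eef_rot: [0.968, -0.252, 0.001, -0.001]
contact_force: [0.5, -0.1, -2.7]
opening: 0.178
```

```bash
python3 plan.py .5844 -.0843 .068 -76.5 6
```

```text
clock 7.55 pos [ 0.5851 -0.084   0.0691] jaw -29.19 open 15.6 F [ 0.5 -0.1 -2.7] M [-0.05  0.13 -0.02] q7 -0.2 tilt [ 0.0007 -0.0017]
[-0.0001  0.0001  0.0002] [-0.0001 -0.      0.0438]
[-0.0001  0.0001  0.0002] [-0.0001 -0.      0.0438]
[-0.0001  0.0001  0.0002] [-0.0001 -0.      0.0438]
[-0.      0.0002  0.0002] [-0.0001 -0.      0.0438]
[-0.      0.0002  0.0002] [-0.0001 -0.      0.0438]
[0.     0.0002 0.0002] [-0.0001 -0.      0.0438]
```

apply_moves(series=[{"x": 0,"y": 0,"z": 0,"wx": 0,"wy": 0,"wz": 0.044,"fingers": -1},{"x": 0,"y": 0,"z": 0,"wx": 0,"wy": 0,"wz": 0.044,"fingers": -1},{"x": 0,"y": 0,"z": 0,"wx": 0,"wy": 0,"wz": 0.044,"fingers": -1},{"x": 0,"y": 0,"z": 0,"wx": 0,"wy": 0,"wz": 0.044,"fingers": -1},{"x": 0,"y": 0,"z": 0,"wx": 0,"wy": 0,"wz": 0.044,"fingers": -1},{"x": 0,"y": 0,"z": 0,"wx": 0,"wy": 0,"wz": 0.044,"fingers": -1},{"x": 0,"y": 0,"z": 0,"wx": 0,"wy": 0,"wz": 0,"fingers": -1}])

```text
clock: 8.43
tool_pos: [0.586, -0.0818, 0.0692]
eef_rot: [0.777, -0.63, 0.0, -0.002]
contact_force: [0.7, -0.1, -1.6]
opening: 0.177
```

```bash
python3 plan.py .5844 -.0843 .0682 -76.5 2
```

```text
clock 8.43 pos [ 0.586  -0.0818  0.0692] jaw -78.11 open 15.6 F [ 0.7 -0.1 -1.6] M [ 0.01  0.15 -0.03] q7 -0.75 tilt [-0.0026 -0.0038]
[0.0014 0.0013 0.0006] [-0.0006  0.0004 -0.0045]
[0.0013 0.0013 0.0006] [-0.0006  0.0004 -0.0045]
```

apply_moves(series=[{"x": 0.0014,"y": 0.0013,"z": 0,"wx": -0.0006,"wy": 0.0004,"wz": -0.0045,"fingers": -1},{"x": 0.0013,"y": 0.0013,"z": 0.0005,"wx": -0.0006,"wy": 0.0004,"wz": -0.0045,"fingers": -1},{"x": 0,"y": 0,"z": 0.0005,"wx": 0,"wy": 0,"wz": 0,"fingers": -1},{"x": 0,"y": 0,"z": 0,"wx": 0,"wy": 0,"wz": 0,"fingers": -1}])

```text
clock: 8.93
tool_pos: [0.5843, -0.0844, 0.0684]
eef_rot: [0.788, -0.616, -0.0, -0.0]
contact_force: [0.3, -0.9, -2.7]
opening: 0.177
```

```bash
python3 plan.py .5844 -.0843 .0682 -76.5 1
```

```text
clock 8.93 pos [ 0.5843 -0.0844  0.0684] jaw -76.09 open 15.6 F [ 0.3 -0.9 -2.7] M [-0.03  0.16  0.  ] q7 -0.72 tilt [-0.0006 -0.0002]
[-0.0001 -0.0001  0.0003] [-0.0001  0.0002  0.0023]
```

apply_moves(series=[{"x": 0,"y": 0,"z": 0.0005,"wx": 0,"wy": 0,"wz": 0.0015,"fingers": -1},{"x": 0,"y": 0,"z": 0,"wx": 0,"wy": 0,"wz": 0,"fingers": -1},{"x": 0,"y": 0,"z": 0,"wx": 0,"wy": 0,"wz": 0,"fingers": 0},{"x": 0,"y": 0,"z": 0,"wx": 0,"wy": 0,"wz": 0,"fingers": 0},{"x": 0,"y": 0,"z": 0,"wx": 0,"wy": 0,"wz": 0,"fingers": 0}])

```text
clock: 9.55
tool_pos: [0.5853, -0.0847, 0.0689]
eef_rot: [0.786, -0.618, 0.001, -0.001]
contact_force: [0.4, 0.0, -0.5]
opening: 0.489
```

```bash
python3 plan.py .5844 -.0843 .0682 -76.5 1
```

```text
clock 9.55 pos [ 0.5853 -0.0847  0.0689] jaw -76.37 open 43.0 F [ 0.4  0.  -0.5] M [-0.01  0.19  0.02] q7 -0.73 tilt [ 0.0004 -0.0022]
[-0.0008  0.0009  0.0008] [-0.0007 -0.0001  0.0007]
```

apply_moves(series=[{"x": 0,"y": 0,"z": -0.02,"wx": 0,"wy": 0,"wz": 0,"fingers": 0},{"x": 0,"y": 0,"z": -0.04,"wx": 0,"wy": 0,"wz": 0,"fingers": 0},{"x": 0,"y": 0,"z": -0.06,"wx": 0,"wy": 0,"wz": 0,"fingers": 0},{"x": 0,"y": 0,"z": -0.07,"wx": 0,"wy": 0,"wz": 0,"fingers": 0},{"x": 0,"y": 0,"z": -0.03,"wx": 0,"wy": 0,"wz": 0,"fingers": 0}])

```text
clock: 10.18
tool_pos: [0.5841, -0.0852, 0.2528]
eef_rot: [0.786, -0.619, 0.0, -0.0]
contact_force: [0.5, -0.5, -0.4]
opening: 0.503
```

```bash
python3 plan.py .42 .28 .25 -76.5 7
```

```text
clock 10.18 pos [ 0.5841 -0.0852  0.2528] jaw -76.45 open 44.3 F [ 0.5 -0.5 -0.4] M [-0.01  0.18  0.01] q7 -0.86 tilt [ 0.0001 -0.0011]
[-0.0703  0.0132  0.0005] [-0.0001 -0.      0.    ]
[-0.0703  0.0132  0.0005] [-0.0001 -0.      0.    ]
[-0.0703  0.0132  0.0005] [-0.0001 -0.      0.    ]
[-0.0703  0.0132  0.0005] [-0.0001 -0.      0.    ]
[-0.0703  0.0132  0.0005] [-0.0001 -0.      0.    ]
[-0.0703  0.0133  0.0005] [-0.0001 -0.      0.    ]
[-0.0702  0.0133  0.0005] [-0.0001 -0.      0.    ]
```

apply_moves(series=[{"x": -0.07,"y": 0.013,"z": 0,"wx": 0,"wy": 0,"wz": 0,"fingers": 0},{"x": -0.07,"y": 0.013,"z": 0,"wx": 0,"wy": 0,"wz": 0,"fingers": 0},{"x": -0.07,"y": 0.013,"z": 0,"wx": 0,"wy": 0,"wz": 0,"fingers": 0},{"x": -0.07,"y": 0.013,"z": 0,"wx": 0,"wy": 0,"wz": 0,"fingers": 0},{"x": -0.07,"y": 0.013,"z": 0,"wx": 0,"wy": 0,"wz": 0,"fingers": 0},{"x": -0.07,"y": 0.013,"z": 0,"wx": 0,"wy": 0,"wz": 0,"fingers": 0},{"x": -0.07,"y": 0.013,"z": 0,"wx": 0,"wy": 0,"wz": 0,"fingers": 0},{"x": 0,"y": 0,"z": 0,"wx": 0,"wy": 0,"wz": 0,"fingers": 0}])

```text
clock: 11.18
tool_pos: [0.4208, 0.2892, 0.2626]
eef_rot: [0.785, -0.62, 0.006, -0.008]
contact_force: [0.0, -0.1, -0.4]
opening: 0.498
```

```bash
python3 plan.py .42 .28 .25 -76.5 1; python3 -c "
from m import *
ps=[]
for n,b,ob,pb in (('top',(280,100,580,340),(350,170,430,260),(390,125,495,185)),('scene',(150,140,390,332),(240,200,330,280),(175,205,252,268))):
    p,d=shot(n,n+'3');W=world(n,d);f=np.load('pics/%s.npz'%('t0' if n=='top' else 's0'))
    for c,P in comps(p,W,(3,150,60),(18,255,255),ob):
        T=P[P[:,2]>np.nanpercentile(P[:,2],95)-.006]; print(n,c,np.nanmedian(T,0),cv2.minAreaRect((T[:,:2]*1000).astype(np.float32)))
    for W_ in(world(n,f['d']),W):
        Q=W_[pb[1]:pb[3],pb[0]:pb[2]].reshape(-1,3);Q=Q[(Q[:,2]>.0545)&(Q[:,2]<.064)]
        print('plate',len(Q),Q.mean(0),cv2.minAreaRect((Q[:,:2]*1000).astype(np.float32)))
    ps.append(cv2.resize(p[b[1]:b[3],b[0]:b[2]],(400,320),interpolation=2))
cv2.imwrite('pics/c4.png',np.hstack(ps)[:,:,::-1])
"
```

```text
clock 11.18 pos [0.4208 0.2892 0.2626] jaw -76.63 open 43.8 F [ 0.  -0.1 -0.4] M [-0.1   0.16  0.06] q7 -1.53 tilt [-0.001  -0.0196]
[0.0109 0.0039 0.0157] [-0.0062  0.0003 -0.0007]
top [388.04504505 208.85585586] [ 0.58493498 -0.0849579   0.10278816] ((585.5262451171875, -85.11924743652344), (48.60306167602539, 15.85161304473877), 12.778285026550293)
plate 3267 [ 0.67848088 -0.16820453  0.05902517] ((669.9949340820312, -179.53013610839844), (79.573974609375, 156.88414001464844), 11.765999794006348)
plate 3279 [ 0.67838949 -0.16825921  0.05898995] ((675.9992065429688, -169.08262634277344), (85.06812286376953, 154.5753173828125), 2.0364251136779785)
scene [278.71388102 231.7592068 ] [ 0.58842991 -0.08109797  0.10116794] ((586.60595703125, -82.1121826171875), (47.885005950927734, 16.124786376953125), 13.291725158691406)
plate 1668 [ 0.67942751 -0.1633317   0.05774341] ((673.4951782226562, -173.35536193847656), (74.70162963867188, 152.29302978515625), 15.199214935302734)
plate 1673 [ 0.67932647 -0.16315447  0.05772973] ((678.8720703125, -164.70199584960938), (57.17594528198242, 147.47607421875), 13.278961181640625)
```

View pics/c4.png

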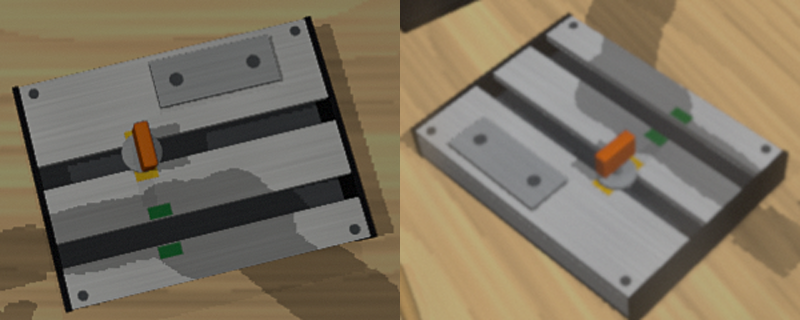

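The bolt stands crosswise between the yellow patches (left crop (145,147)), its grip along 13° with its top at z≈0.102, which is the seated height. It's about 1 mm off the mark, the plate hasn't moved, and the arm is clear. I'm handing it in.

```bash
python3 -c "
from plant import *
print(finish_job())"
```

```text
the job is handed in; nothing more can be done
None
```

I took the orange T-bolt from the middle of the rack and lowered it head-lengthways through the slot at the yellow mark. The collar met the bed with about 13 N. I then eased it up slightly, gave it a quarter turn, released it and backed the arm away. The job is handed in at about 11.3 s on the robot's clock.

- **Bolt:** the last pictures show its grip crosswise to the slot, at about 13° against the bed's 13.5°. Its top is at z ≈ 0.101–0.103 m, against 0.102 m when seated.
- **Position:** the top camera puts it about 1 mm from the mark. The scene camera puts it about 3 mm off, with more uncertainty because it also sees the grip's side.
- **Plate:** its measured centre shifted less than 0.2 mm between the first and last pictures, so I take it as undisturbed.
- **Deviations:** during the turn the tool drifted up to about 3 mm, and I corrected this before letting go. One move call was refused because keys were missing from its rows; nothing moved, and I resent it.
- **Not checked:** I did not tug the bolt to test the lock, and the head under the lips cannot be seen by the cameras.

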